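# Lever the tight lid of a slide tin loose

## Task

Take the flat steel lever with the wooden handle, lay it across the round-topped fulcrum bar with its tip under the ledge of the tin's tight lid, and push the handle down so that the lever lifts the lid about 10 mm. Leave the lid standing loose like that and let go; the lever may stay where it is.

Things in the scene. Friction and masses are not known exactly. Their poses are not given: they have to be found in the camera images.
- lever_grip (a point): The lever, loose, flat, 0.2 kg: steel blade 110 long, 24 wide, 6 thick, then wooden handle 90 long, 22 wide, 20 mm high, undersides flush. This point: in the handle, half-way up (10 mm above the underside), 140 mm from the tip, 60 mm from the handle's end. The tip points along its -y axis, z is up. Centre of mass 14 mm towards the tip.
- lever_tip (a point): Middle of the end face of the lever's blade, 3 mm above its underside: 140 mm along -y and 7 mm down from lever_grip, same axes.
- fulcrum (a point): Middle of the round top of a fixed dark steel bar, 80 mm above the table, 90 mm long along its x axis, 16 mm thick. It stands with the tin on a board 12 mm thick that reaches 25 mm to +y, 190 mm to -y and 75 mm to both sides. The tin lies to its -y; the table to its +y is free, where the lever's handle belongs (the lever's axes are then parallel to these).
- lid (a joint): Lift of the lid, m: 0 down, 0.016 at its upper stop. Lid of a fixed aluminium tin 110 mm square, near wall 66 mm from the fulcrum's middle. Its ledge, 116 wide, 5 thick, starts 33 mm from the fulcrum's middle; underside 15 mm above the fulcrum's top. Lid top 108 mm above the table. Tight: needs 24 N, stays where left; a lever let go there only tips back until its tip bears on the ledge.

How it is judged:
By the outcome, as a careful person would: the job done as asked, in the order asked, and still so for the second after the job is handed in, with the robot touching nothing.
It also fails if it takes over 48 s, if anything falls off the work surface, if the arm or the gripper's body presses on something with over 40 N, if the wrist force passes 120 N, or if a joint passes its speed limit or range.

## Robot

A 6-joint arm with a two-finger parallel gripper is mounted at the origin on the work surface. World frame = base frame: x ahead of the robot, y to its left, z up, the work surface at z = 0. Lengths are in m, angles in rad, forces in N, time in s.
With the tool pointing down it reaches from about 0.35 to 0.975 m from the base axis. Payload 4.9 kg.
Tool frame: the origin (TCP) lies at the very end of the fingers, on their centre line; the grasp point (between the pads) lies 19 mm behind it (manip.hold_point_z is the distance from the TCP to the grasp point, in m); z points along the fingers, y is the direction in which the jaws open and shut (so a half turn about z gives the same grasp; the last joint's range is limited). The gripper opens to 85 mm and grips with 20 to 120 N. Pads are 22 mm wide; open, the fingers measure 114 mm over their backs; the gripper's body (76 mm by 85 mm) begins 54 mm behind the grasp point. The pads swing forward as they close: fully open they stand 13 mm farther back than shut.
Start: joints at [1.189, 0.053, 1.613, -0, 1.476, -0.119], TCP at [0.162, 0.604, 0.199] pointing down, gripper open.
Joint ranges: [-3.01, 3.01], [-1.01, 2.22], [0.06, 2.58], [-1.02, 4.17], [0.09, 2.62], [-3.14, 3.14]. Speed limits (rad/s): [2.57, 2.57, 3.14, 3.14, 3.14, 3.14].

## Interface

Orientations are given as a unit quaternion [w, x, y, z].
In Python, from plant import manip gives the robot as it stands. The module is installed in compiled form; this text tells all that it offers.
- The arm moves only by the shell command python3 -m creep 'ROWS'. ROWS is JSON, a list of rows, each a list of 7 numbers: the turn, a rotation vector about the tool's x, y, z in degrees, then the shift along the tool's x, y, z in m, then the opening, from 0 (shut) to 1 (fully open). In form: [[ax, ay, az, tx, ty, tz, jaw], ...]. A call has 1 to 20 rows; each row shifts and turns the commanded pose from where the row before left it, along the tool's axes as they then stand; what a row does not reach is not made up. A row lasts 1/12 s, in which the tool goes at most 41.7 mm and 7.16 degrees, less where a joint would pass 70% of its speed; a pose out of reach is approached as far as the arm can. A call is refused whole if a number of a shift passes 0.0417 or a number of a turn 7.16, either way. A call with a gripper value outside its range is refused whole. The fingers move at their own pace and stop on an object; the grip force is fixed at half the most. Time passes only in rows, so rows that do not move let the fingers close. It gives the time, the measured TCP pose, the force and the opening at its end, in the units of the state.
- manip.state(): the state, without advancing time (a new reading comes with each control period).
- manip.grab_frame(name): name is "side" or "top"; returns the picture (400x640x3 uint8, blue, green, red); there is no depth.
- manip.get_calibration(name): a dict with "fx", "fy", "cx", "cy" (pixels), "dist" ([k1, k2, p1, p2, k3] as OpenCV has them; the pictures are not rectified), "xyz" and "attitude" of the camera in the world. Camera axes: x right, y down, z forward; pixel columns grow to the right and rows downward; lengths in m; the calibration is good to about 2 mm. A picture is of the moment at which its call begins. get_calibration takes no time and is no camera call.
- manip.job_done(): hands the job in, once; it reports no verdict.
Trained networks look in the newest picture that a camera, given by its name, has taken for a name from the list of things; names that differ only in an ending like _2 or _b are one class to them, and where a whole thing is asked for, a point or a joint stands for the part that bears it (a point fixed in the world has none). Each returns a list of dicts, best first, with "confidence" (0 to 1); they miss things now and then, are a little off and sometimes report something else, mostly with a low value. They report only what shows in the picture. A call takes as long as a camera call.
- manip.cut_out(target, camera): "pixels" (400x640 bool, what is visible of it) and "rect" ([left, top, right, bottom] in pixels, round what is visible of it).
The state is a dict: "time": time; "joint_pos": joint angles; "joint_vel": joint speeds; "joint_efforts": joint torques, N m; "tool_pos": TCP position; "tool_rot": TCP orientation; "contact_force": force on the tool from outside, world axes, zero at the start; "ft_torque": the same for the moment, N m; "gripper_width": opening from 0.0 (shut) to 1.0 (fully open).
Only numpy, scipy, OpenCV 4.12 (cv2) and the standard library are available. Lean on these libraries where they do the work, as an engineer would, in place of code of your own. Each camera call takes 0.05 s, during which the arm holds its last target.

## Working session

There is one attempt and no reset: what is moved stays moved. The work goes in short steps, Python scripts to look and compute and a shell command to move; the robot and the scene stay as the last step left them, time stands still between calls to the robot, and variables do not carry over. Pictures are saved under pics/ and viewed, and the job is handed in when it is done.

```bash
mkdir -p pics
python3 - <<'E'
from plant import manip
import cv2
s=manip.state()
print(s)
for n in ("side","top"):
    cv2.imwrite(f"pics/{n}0.png",manip.grab_frame(n)); print(n,manip.get_calibration(n))
    for t in ("lever_grip","fulcrum","lid"):
        try:
            for d in manip.cut_out(t,n): print(n,t,d["confidence"],d["rect"],d["pixels"].sum())
        except Exception as e: print(t,e)
print(manip.hold_point_z, manip.state()["time"])
E
```

```text
{'time': 0.0, 'joint_pos': array([ 1.18901682e+00,  5.33457026e-02,  1.61427820e+00, -7.07602219e-06,
        1.47598393e+00, -1.19026032e-01]), 'joint_vel': array([ 0.00124686, -0.00068778,  0.00017931,  0.00127987, -0.00033512,
        0.00024547]), 'joint_efforts': array([-2.03706964e-03, -3.93680155e+01, -3.70176351e+01, -2.12363634e-04,
        7.12972018e-03, -1.94181627e-05]), 'tool_pos': array([0.16210101, 0.60291105, 0.19727943]), 'tool_rot': array([-2.46262865e-04,  1.30998737e-01,  9.91382023e-01, -9.77038145e-04]), 'contact_force': array([ 0.41980657,  0.63851193, -0.48963358]), 'ft_torque': array([ 0.0832894 , -0.01442205,  0.0281518 ]), 'gripper_width': 1.0005843599031814}
side {'fx': 489.4118890974053, 'fy': 489.4118890974053, 'cx': 323.9366818303884, 'cy': 198.98206418058905, 'dist': array([-0.04662079,  0.        ,  0.        ,  0.        ,  0.        ]), 'xyz': array([0.06450199, 0.58355973, 0.4388237 ]), 'attitude': array([ 0.18315177, -0.3240369 ,  0.80294738, -0.46554378])}
side lever_grip 0.82 [221.7, 230.3, 340.1, 284.5] 1957
side lever_grip 0.21 [347.6, 109.4, 442.7, 152.6] 2506
side fulcrum 0.64 [324.9, 107.1, 447.2, 214.8] 8094
side lid 0.86 [349.0, 111.2, 442.8, 150.4] 2457
top {'fx': 434.45285477429246, 'fy': 434.45285477429246, 'cx': 317.84389146856944, 'cy': 196.35867338854237, 'dist': array([0.0192587, 0.       , 0.       , 0.       , 0.       ]), 'xyz': array([0.44166601, 0.11279503, 0.72475937]), 'attitude': array([-0.0502078 ,  0.71407557, -0.69768008,  0.0285967 ])}
top lever_grip 0.7 [218.9, 182.9, 340.0, 217.9] 1595
top fulcrum 0.85 [394.8, 125.2, 560.2, 225.8] 14361
top lid 0.97 [444.7, 122.9, 563.2, 211.3] 8483
0.0187 0.4
```

View pics/side0.png

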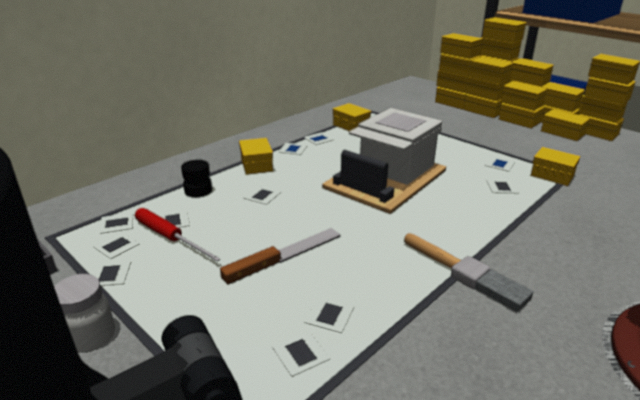

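View pics/top0.png

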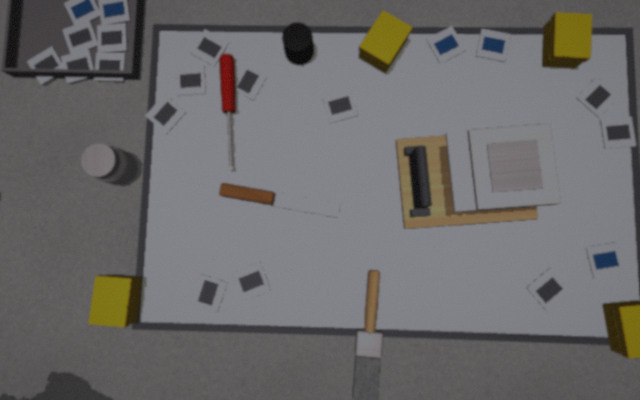

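The side view has the lever (brown handle at 222–280, blade to 340,233) and the fulcrum bar with tin on its board (325–447, 107–210). The top view has the lever with its handle end at (220,190) and tip at (340,213), the bar at (420,178), and the ledge and lid at 445–560. A putty knife and a screwdriver are distractors. Next I'll zoom in and measure.

```bash
cat > h.py <<'E'
import numpy as np, cv2
from scipy.spatial.transform import Rotation as R
from plant import manip
def cam(n):
    c=manip.get_calibration(n); q=c["attitude"]
    K=np.array([[c["fx"],0,c["cx"]],[0,c["fy"],c["cy"]],[0,0,1]])
    return K,np.array(c["dist"]),np.array(c["xyz"]),R.from_quat([q[1],q[2],q[3],q[0]]).as_matrix()
def back(n,uv,z):
    K,d,p,M=cam(n)
    x=cv2.undistortPoints(np.array(uv,float).reshape(-1,1,2),K,d).reshape(-1,2)
    r=np.c_[x,np.ones(len(x))]@M.T
    return p+r*((z-p[2])/r[:,2])[:,None]
def proj(n,P):
    K,d,p,M=cam(n)
    X=(np.array(P,float).reshape(-1,3)-p)@M
    return cv2.projectPoints(X,np.zeros(3),np.zeros(3),K,d)[0].reshape(-1,2)
def tool():
    s=manip.state(); q=s["tool_rot"]
    return np.array(s["tool_pos"]),R.from_quat([q[1],q[2],q[3],q[0]]),s
E
python3 - <<'E'
from h import *
t=cv2.imread("pics/top0.png"); s=cv2.imread("pics/side0.png")
cv2.imwrite("pics/tz1.png",cv2.resize(t[170:230,205:355],None,fx=5,fy=5,interpolation=cv2.INTER_CUBIC))
cv2.imwrite("pics/tz2.png",cv2.resize(t[115:235,385:570],None,fx=4,fy=4,interpolation=cv2.INTER_CUBIC))
cv2.imwrite("pics/sz2.png",cv2.resize(s[100:220,315:455],None,fx=5,fy=5,interpolation=cv2.INTER_CUBIC))
E
```

```text
(no output)
```

View pics/tz1.png

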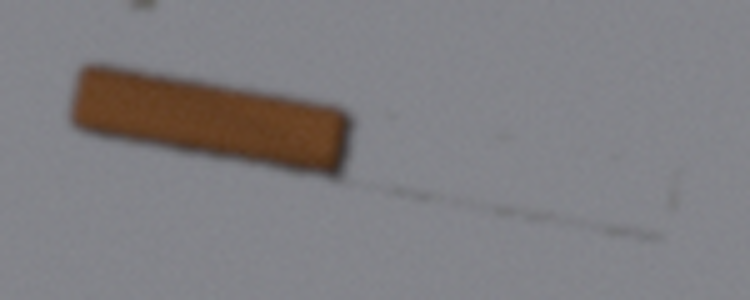

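View pics/tz2.png

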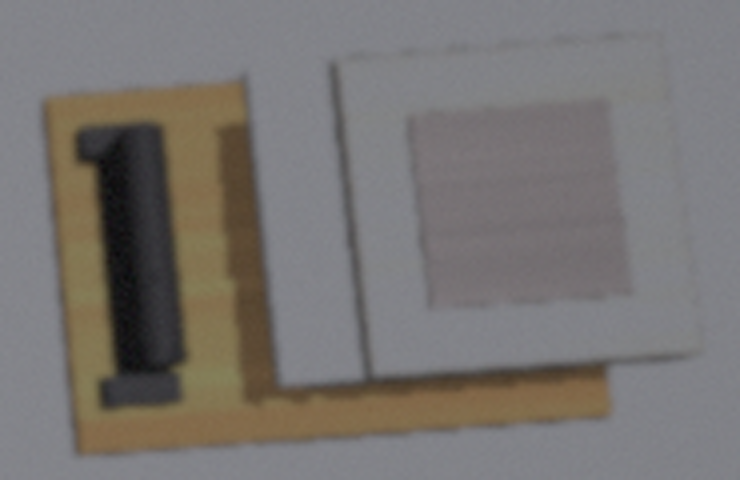

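View pics/sz2.png

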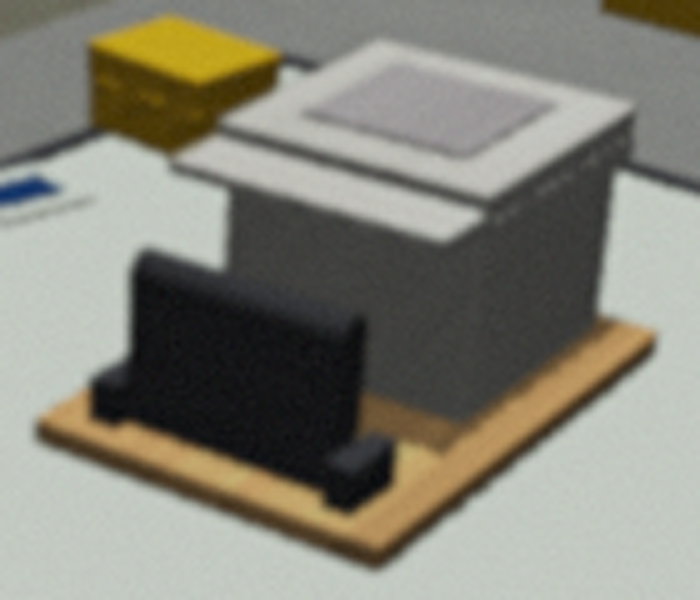

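```bash
cat > fit.py <<'E'
from h import *
from scipy.optimize import least_squares
u=lambda p,s,o:[(p[0]+.5)/s-.5+o[0],(p[1]+.5)/s-.5+o[1]]
T=lambda p:u(p,4,(385,115)); S=lambda p:u(p,5,(315,100)); L=lambda p:u(p,5,(205,170))
F=[("top",[58,-33,100],T((247,75))),("top",[-58,-33,100],T((280,386))),("top",[75,25,12],T((45,98))),("top",[-75,25,12],T((80,452))),
("top",[-75,-190,12],T((608,414))),
("side",[58,-33,100],S((170,165))),("side",[-58,-33,100],S((447,243))),("side",[75,25,12],S((38,430))),("side",[-75,25,12],S((375,558))),("side",[-75,-190,12],S((655,338)))]
# lever, frame: grip xy; z in world
V=[("top",[11,60,20],L((85,65))),("top",[11,-30,20],L((345,110))),("top",[-11,-30,20],L((335,172))),("top",[-11,60,20],L((73,127))),("top",[-12,-140,3],L((662,238))),("top",[12,-140,6],L((680,180)))]
def pts(p,M):
    c,s=np.cos(p[2]),np.sin(p[2]); M=np.array(M,float)/1000
    return np.c_[p[0]+c*M[:,0]-s*M[:,1],p[1]+s*M[:,0]+c*M[:,1],M[:,2]]
def fit(D,p0):
    def res(p):
        W=pts(p,[d[1] for d in D])
        return np.concatenate([proj(d[0],w)[0]-d[2] for d,w in zip(D,W)])
    r=least_squares(res,p0,loss="soft_l1"); return r.x,res(r.x).reshape(-1,2)
if __name__=="__main__":
    a=back("top",[L((210,120)),L((670,210)),T((140,245))],.0); print(a)
    y=np.arctan2(*(a[0]-a[1])[1::-1])-np.pi/2
    for D,i in ((V,0),(F,2)):
        x,r=fit(D,[a[i][0],a[i][1],y]); print(x,np.degrees(x[2])); print(r.round(1).tolist())
    for n in ("top","side"): 
        D=[f for f in F if f[0]==n]; print(n,fit(D,x)[0])
E
python3 fit.py
```

```text
[[ 0.52466918  0.25639132  0.        ]
 [ 0.49771828  0.10068408  0.        ]
 [ 0.56077475 -0.03365231  0.        ]]
[ 0.52045536  0.23817363 -0.15957434] -9.142936348060076
[[-0.6, -0.7], [0.8, 0.1], [0.2, 0.8], [-1.0, -0.0], [0.8, 1.1], [-0.2, -1.7]]
[ 0.54738271 -0.02415458  0.09958513] 5.705807368546999
[[-0.6, -0.5], [-0.1, 1.0], [-0.1, 0.3], [-0.1, 1.7], [1.9, 1.2], [-1.2, -1.0], [-1.1, -0.2], [-2.0, -2.6], [0.2, -2.0], [0.4, -1.5]]
top [ 0.54868473 -0.02414241  0.09910376]
side [ 0.54272241 -0.02061415  0.10458203]
```

The top and side fits agree to about 4–6 mm: lever grip at (0.520, 0.238) with yaw −9.1°, fulcrum at (0.548, −0.024) with yaw 5.7°. That is enough for the grasp. I'll turn the tool by +84° about its z and half-close the jaws.

```bash
python3 -m creep '[[0,0,7,0,0,0,0.6],[0,0,7,0,0,0,0.6],[0,0,7,0,0,0,0.6],[0,0,7,0,0,0,0.6],[0,0,7,0,0,0,0.6],[0,0,7,0,0,0,0.6],[0,0,7,0,0,0,0.6],[0,0,7,0,0,0,0.6],[0,0,7,0,0,0,0.6],[0,0,7,0,0,0,0.6],[0,0,7,0,0,0,0.6],[0,0,7,0,0,0,0.6]]'
cat > go.py <<'E'
import sys; from h import *
# remaining shift in tool axes to target TCP xyz, and the turn to target yaw of tool x / tilt
def rem(P,yaw_x=None):
    p,r,s=tool(); d=r.inv().apply(np.array(P)-p); m=r.as_matrix()
    print("t",s["time"],"tcp",p.round(4),"shift",d.round(4),"yaw_toolx",np.degrees(np.arctan2(m[1,0],m[0,0])).round(2),"z",m[:,2].round(3),"F",s["contact_force"].round(1),"w",round(s["gripper_width"],3),"j",s["joint_pos"].round(2))
if __name__=="__main__": rem([float(a) for a in sys.argv[1:4]])
E
python3 go.py 0.5205 0.2382 0.197
```

```text
time: 1.4
tool_pos: [0.1624, 0.6035, 0.1985]
tool_rot: [-0.0, 0.763, 0.647, 0.0]
contact_force: [-0.5, -1.2, -0.7]
gripper_width: 0.605
t 1.4 tcp [0.1624 0.6035 0.1985] shift [-0.3019  0.413   0.0015] yaw_toolx 80.59 z [-0.  0. -1.] F [-0.5 -1.2 -0.7] w 0.605 j [1.19 0.05 1.61 0.   1.48 1.35]
```

```bash
python3 -m creep '[[0,0,0,-0.0189,0.0258,0,0.6],[0,0,0,-0.0189,0.0258,0,0.6],[0,0,0,-0.0189,0.0258,0,0.6],[0,0,0,-0.0189,0.0258,0,0.6],[0,0,0,-0.0189,0.0258,0,0.6],[0,0,0,-0.0189,0.0258,0,0.6],[0,0,0,-0.0189,0.0258,0,0.6],[0,0,0,-0.0189,0.0258,0,0.6],[0,0,0,-0.0189,0.0258,0,0.6],[0,0,0,-0.0189,0.0258,0,0.6],[0,0,0,-0.0189,0.0258,0,0.6],[0,0,0,-0.0189,0.0258,0,0.6],[0,0,0,-0.0189,0.0258,0,0.6],[0,0,0,-0.0189,0.0258,0,0.6],[0,0,0,-0.0189,0.0258,0,0.6],[0,0,0,-0.0189,0.0258,0,0.6],[0,0,0,0,0,0,0.6]]'
python3 go.py 0.5205 0.2382 0.04
```

```text
time: 2.82
tool_pos: [0.5255, 0.2362, 0.1986]
tool_rot: [0.001, 0.762, 0.647, 0.0]
contact_force: [0.0, -0.8, -0.6]
gripper_width: 0.602
t 2.8167 tcp [0.5255 0.2362 0.1986] shift [ 0.0014 -0.0056  0.1586] yaw_toolx 80.65 z [ 0.002 -0.002 -1.   ] F [ 0.  -0.8 -0.6] w 0.602 j [ 0.29 -0.06  1.73 -0.    1.48  0.46]
```

```bash
python3 -m creep '[[0,0,0,0,-0.0045,0.03,0.5],[0,0,0,0,0,0.03,0.5],[0,0,0,0,0,0.03,0.5],[0,0,0,0,0,0.03,0.5],[0,0,0,0,0,0.02,0.5],[0,0,0,0,0,0,0.5],[0,0,0,0,0,0,0.5]]'
python3 go.py 0.5205 0.2382 0.04
python3 - <<'E'
from h import *
from fit import pts
t=manip.grab_frame("top"); s=manip.grab_frame("side")
cv2.imwrite("pics/t1.png",cv2.resize(t[130:250,185:355],None,fx=4.5,fy=4.5,interpolation=cv2.INTER_CUBIC))
W=pts([.5205,.2382,-.1596],[[11,60,20],[11,-30,20],[-11,-30,20],[-11,60,20],[-12,-140,6],[12,-140,6]])
for q in proj("side",W): cv2.circle(s,tuple(q.round().astype(int)),1,(0,255,0),-1)
cv2.imwrite("pics/s1.png",cv2.resize(s[130:330,150:400],None,fx=3,fy=3,interpolation=cv2.INTER_CUBIC))
E
```

```text
time: 3.4
tool_pos: [0.5167, 0.2406, 0.0575]
tool_rot: [-0.001, 0.761, 0.649, -0.001]
contact_force: [0.3, -0.1, 1.7]
gripper_width: 0.5
t 3.4 tcp [0.5167 0.2406 0.0575] shift [-0.0018  0.0041  0.0175] yaw_toolx 80.96 z [-0.003 -0.001 -1.   ] F [ 0.3 -0.1  1.7] w 0.5 j [0.31 0.05 1.86 0.   1.23 0.46]
```

View pics/t1.png

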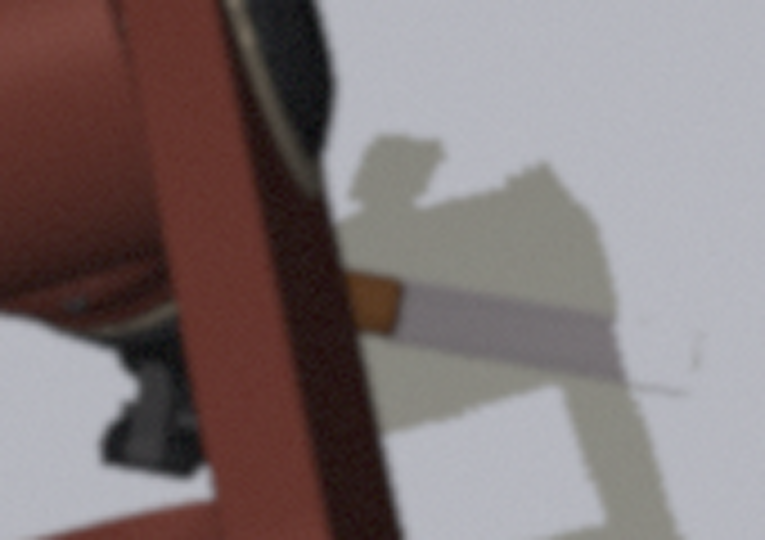

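View pics/s1.png

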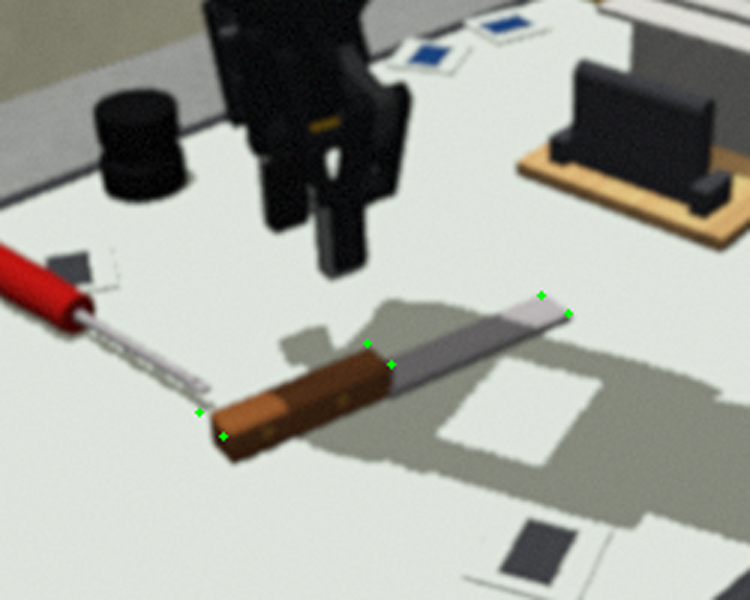

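```bash
python3 go.py 0.5205 0.2370 0.04
python3 - <<'E'
from h import *
p,r,s=tool()
for o in ([0,0,0],[0,.021,0],[0,-.021,0],[0,.021,-.013],[0,-.021,-.013]):
    q=proj("side",p+r.apply(o))[0]; print(o,q.round(1),((q-[150,130])*3).round())
E
```

```text
t 3.5 tcp [0.5192 0.2413 0.0606] shift [-0.0041  0.0019  0.0206] yaw_toolx 80.96 z [ 0.003  0.001 -1.   ] F [0.2 0.3 0.3] w 0.495 j [0.31 0.05 1.85 0.   1.23 0.46]
[0, 0, 0] [255.1 232.7] [315. 308.]
[0, 0.021, 0] [247.5 225.9] [292. 288.]
[0, -0.021, 0] [262.9 239.7] [339. 329.]
[0, 0.021, -0.013] [246.9 218.2] [291. 264.]
[0, -0.021, -0.013] [262.4 231.7] [337. 305.]
```

Run:
```python
from h import *
s=manip.grab_frame("side")
p,r,_=tool()
for o,c in (([0,0,0],(0,255,0)),([0,.021,0],(0,0,255)),([0,-.021,0],(0,0,255)),([0,0,-.0187],(255,0,0)),([0,0,-.1],(255,255,0))):
    q=proj("side",p+r.apply(o))[0]; cv2.circle(s,tuple(q.round().astype(int)),1,c,-1)
print(p,manip.state()["gripper_width"])
cv2.imwrite("pics/s2.png",cv2.resize(s[80:280,170:370],None,fx=3,fy=3,interpolation=cv2.INTER_CUBIC))
```

```text
[0.51964099 0.24134993 0.06110818] 0.49810433911891816
```

View pics/s2.png

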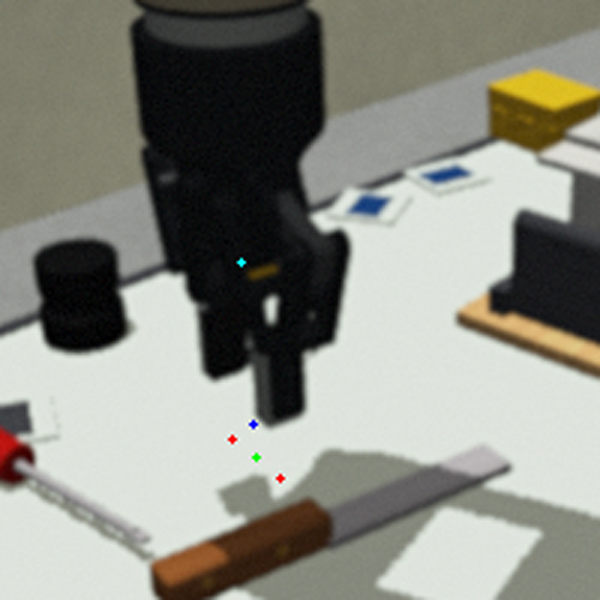

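The fingertips show about 30 mm above the projected TCP (tips at 225–280, 375–418, TCP at 256,457). Before relying on heights, I'll go down to 35 mm, which clears the handle either way, and look again.

```bash
python3 -m creep '[[0,0,0,-0.003,0,0.012,0.5],[0,0,0,0,0,0.012,0.5],[0,0,0,0,0,0,0.5],[0,0,0,0,0,0,0.5],[0,0,0,0,0,0,0.5]]'
python3 - <<'E'
from h import *
s=manip.grab_frame("side")
p,r,_=tool(); print(p)
p,r,_=tool(); print(p)
for o,c in (([0,0,0],(0,255,0)),([0,.021,0],(0,0,255)),([0,-.021,0],(0,0,255)),([0,0,-.0187],(255,0,0)),([0,0,-.1],(255,255,0))):
    q=proj("side",p+r.apply(o))[0]; cv2.circle(s,tuple(q.round().astype(int)),1,c,-1)
cv2.imwrite("pics/s3.png",cv2.resize(s[100:300,170:370],None,fx=3,fy=3,interpolation=cv2.INTER_CUBIC))
cv2.imwrite("pics/t3.png",manip.grab_frame("top"))
p,r,_=tool(); print(p)
E
```

```text
time: 3.97
tool_pos: [0.5173, 0.2376, 0.0342]
tool_rot: [-0.0, 0.761, 0.649, -0.0]
contact_force: [-0.1, -0.3, 0.5]
gripper_width: 0.496
[0.51760007 0.23767496 0.03457593]
[0.51760007 0.23767496 0.03457593]
[0.51781447 0.23772711 0.03485423]
```

View pics/s3.png

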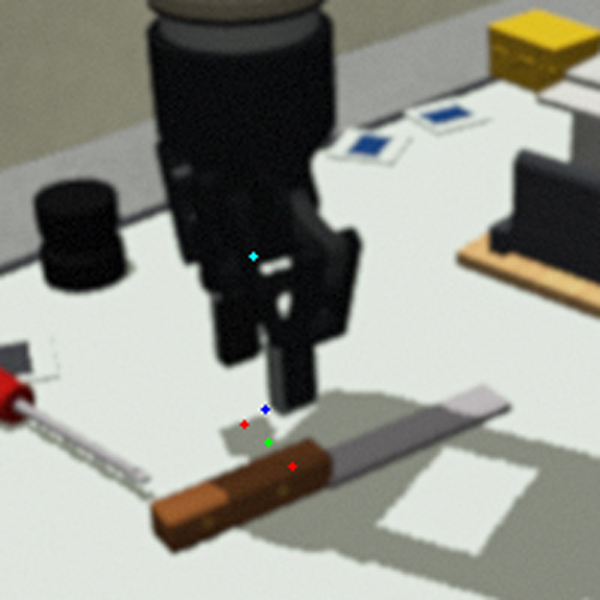

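View pics/t3.png

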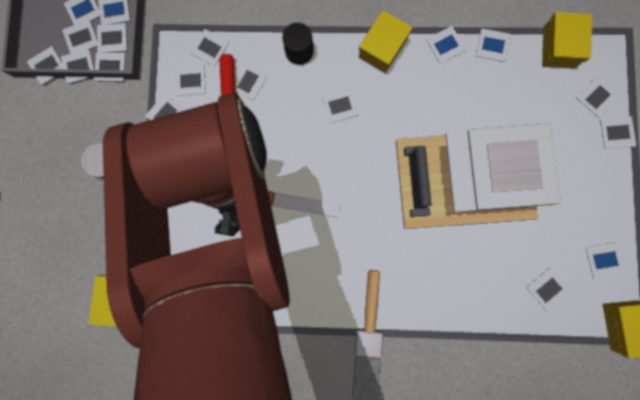

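Run:
```python
from h import *
p,r,s=tool()
for n in("top","side"):
  for o in ([0,0,0],[0,.04,-.1],[0,-.04,-.1],[0,.04,-.13],[0,-.04,-.13],[0,0,-.25]): print(n,o,proj(n,p+r.apply(o))[0].round(1))
t=cv2.imread("pics/t3.png"); cv2.imwrite("pics/t3z.png",cv2.resize(t[90:250,190:350],None,fx=3.7,fy=3.7,interpolation=cv2.INTER_CUBIC))
```

```text
top [0, 0, 0] [253.8 195.5]
top [0, 0.04, -0.1] [246.8 159.2]
top [0, -0.04, -0.1] [235.2 215.9]
top [0, 0.04, -0.13] [242.5 154.7]
top [0, -0.04, -0.13] [230.1 214.3]
top [0, 0, -0.25] [211.3 168.2]
side [0, 0, 0] [258.8 247.2]
side [0, 0.04, -0.1] [239.5 173.6]
side [0, -0.04, -0.1] [270.5 197. ]
side [0, 0.04, -0.13] [237.8 153.6]
side [0, -0.04, -0.13] [269.4 175.7]
side [0, 0, -0.25] [246.4  70.8]
```

View pics/t3z.png

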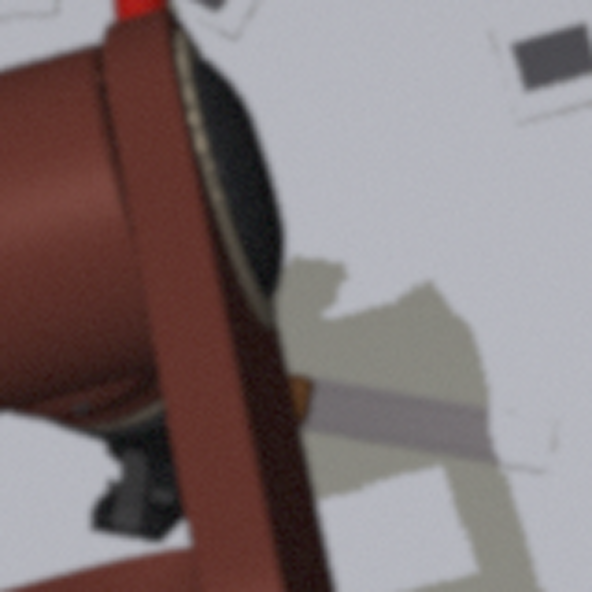

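Horizontally the gripper matches the top view: its lower knuckle shows at about (228,220) and projects to (230–235,215). The lever lies between the fingers, so I'll keep going down in small steps and watch the force.

```bash
python3 -m creep '[[0,0,0,0,0.002,0.006,0.5],[0,0,0,0,0,0.006,0.5],[0,0,0,0,0,0.005,0.5],[0,0,0,0,0,0.005,0.5],[0,0,0,0,0,0,0.5],[0,0,0,0,0,0,0.5]]'
python3 - <<'E'
from h import *
s=manip.grab_frame("side")
p,r,q=tool(); print(p,q["contact_force"])
for o,c in (([0,0,0],(0,255,0)),([0,.021,0],(0,0,255)),([0,-.021,0],(0,0,255))):
    q=proj("side",p+r.apply(o))[0]; cv2.circle(s,tuple(q.round().astype(int)),1,c,-1)
cv2.imwrite("pics/s4.png",cv2.resize(s[150:300,200:350],None,fx=4,fy=4,interpolation=cv2.INTER_CUBIC))
E
```

```text
time: 4.57
tool_pos: [0.5189, 0.2372, 0.0117]
tool_rot: [-0.0, 0.761, 0.649, -0.001]
contact_force: [0.5, 0.3, -0.5]
gripper_width: 0.5
[0.51926936 0.23731134 0.01220513] [-0.09806687 -0.56846967  0.05864618]
```

View pics/s4.png

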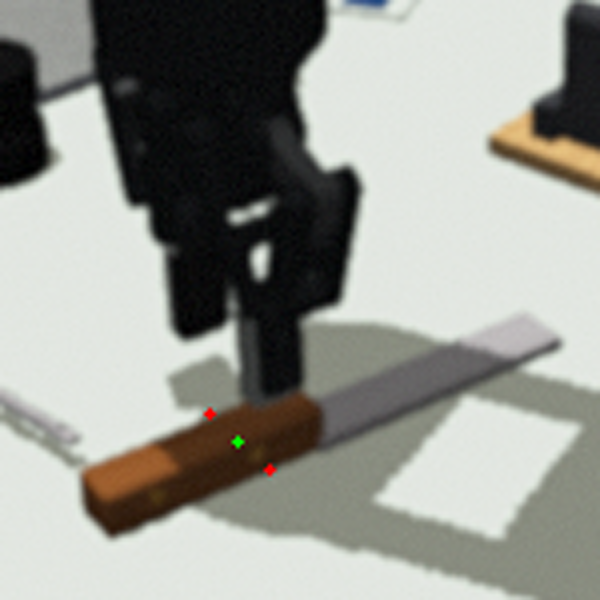

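The tip moves slightly faster in the image than the projected TCP does. That means the fingertips are higher than the TCP rather than farther away. The force is still zero, so I'll continue probing down gently.

```bash
python3 -m creep '[[0,0,0,0,0,0.004,0.5],[0,0,0,0,0,0.003,0.5],[0,0,0,0,0,0.002,0.5],[0,0,0,0,0,0,0.5],[0,0,0,0,0,0,0.5]]'
python3 - <<'E'
from h import *
s=manip.grab_frame("side")
p,r,q=tool(); print(p,q["contact_force"])
for o,c in (([0,0,0],(0,255,0)),([0,.021,0],(0,0,255)),([0,-.021,0],(0,0,255))):
    q=proj("side",p+r.apply(o))[0]; cv2.circle(s,tuple(q.round().astype(int)),1,c,-1)
cv2.imwrite("pics/s5.png",cv2.resize(s[150:300,200:350],None,fx=4,fy=4,interpolation=cv2.INTER_CUBIC))
E
```

```text
time: 5.03
tool_pos: [0.5193, 0.2373, 0.0032]
tool_rot: [-0.0, 0.761, 0.649, -0.0]
contact_force: [-0.8, -0.3, 0.7]
gripper_width: 0.499
[0.51946941 0.23735101 0.00348792] [ 0.79288859 -0.21363423 -0.20715223]
```

View pics/s5.png

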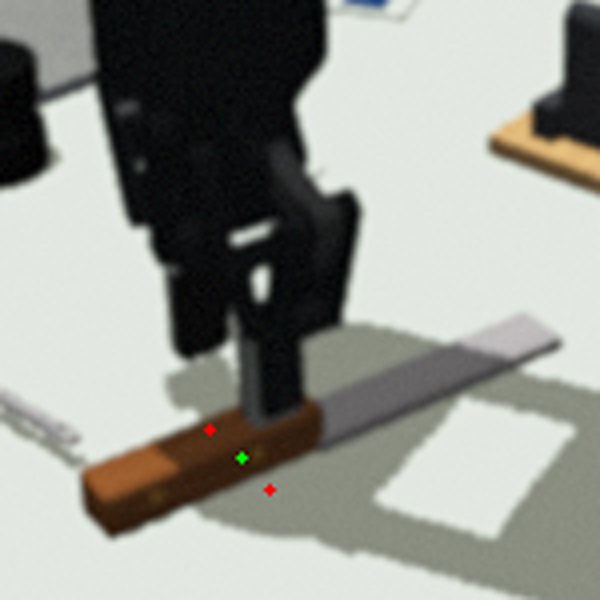

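Run:
```python
from h import *
from fit import pts
p,r,q=tool()
f=lambda x,y:[(x+.5)/4-.5+200,(y+.5)/4-.5+150]
px=[f(250,420),f(275,425),f(302,405),f(180,355),f(220,345)]
for z in (.015,.025,.035):
    print(z,[((r.inv().apply(b-p))*1000).round().tolist() for b in back("side",px,z)])
W=pts([.5205,.2382,-.1596],[[11,60,20],[11,-30,20],[-11,-30,20],[-11,60,20],[-11,60,0],[-11,-30,0]])
print((r.inv().apply(W-p)*1000).round())
g=[f(85,478),f(112,505),f(320,405),f(112,533),f(320,448)]
print([((r.inv().apply(b-p))*1000).round().tolist() for b,z in [(back("side",[g[i]],[.02,.02,.02,0,0][i])[0],0) for i in range(5)]])
```

```text
0.015 [[-8.0, 4.0, -12.0], [-13.0, -4.0, -12.0], [-28.0, 1.0, -12.0], [-8.0, 56.0, -12.0], [-23.0, 53.0, -12.0]]
0.025 [[-1.0, -8.0, -22.0], [-7.0, -15.0, -22.0], [-21.0, -11.0, -22.0], [-1.0, 43.0, -22.0], [-16.0, 39.0, -22.0]]
0.035 [[5.0, -20.0, -32.0], [0.0, -27.0, -32.0], [-14.0, -23.0, -32.0], [5.0, 29.0, -32.0], [-9.0, 26.0, -32.0]]
[[ 61.  12. -17.]
 [-29.  12. -17.]
 [-29. -10. -17.]
 [ 61. -10. -17.]
 [ 61. -10.   3.]
 [-29. -10.   3.]]
[[58.0, 3.0, -17.0], [58.0, -15.0, -17.0], [-29.0, -9.0, -17.0], [55.0, -6.0, 3.0], [-29.0, -8.0, 3.0]]
```

Overlaying the finger symmetry puts the tips about 32 mm behind the reported TCP, with the jaws straddling the handle (−20 and +29 mm against the handle's ±11). I'll go 12 mm further, check the force, and look.

```bash
python3 -m creep '[[0,0,0,0,0,0.004,0.5],[0,0,0,0,0,0.004,0.5],[0,0,0,0,0,0.004,0.5],[0,0,0,0,0,0,0.5],[0,0,0,0,0,0,0.5]]'
python3 - <<'E'
from h import *
s=manip.grab_frame("side")
p,r,q=tool(); print(p,q["contact_force"])
cv2.imwrite("pics/s6.png",cv2.resize(s[150:300,200:350],None,fx=4,fy=4,interpolation=cv2.INTER_CUBIC))
E
```

```text
time: 5.5
tool_pos: [0.519, 0.2372, -0.0092]
tool_rot: [-0.0, 0.761, 0.649, -0.001]
contact_force: [-0.1, 0.7, -0.1]
gripper_width: 0.5
[ 0.51927445  0.23730015 -0.00878515] [ 0.85675507 -0.7979818  -0.37833713]
```

View pics/s6.png

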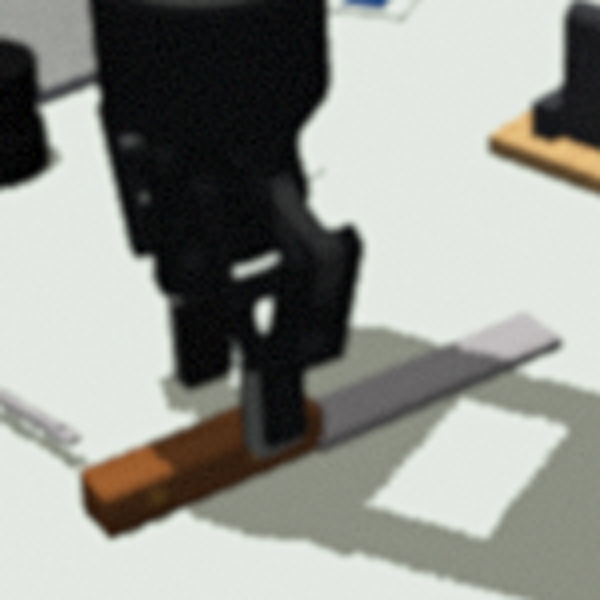

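```bash
python3 -m creep '[[0,0,0,0.003,0,0.003,0.5],[0,0,0,0,0,0.003,0.5],[0,0,0,0,0,0.003,0.5],[0,0,0,0,0,0.002,0.5],[0,0,0,0,0,0,0.5],[0,0,0,0,0,0,0.5]]'
python3 - <<'E'
from h import *
s=manip.grab_frame("side")
p,r,q=tool(); print(p,q["contact_force"])
cv2.imwrite("pics/s7.png",cv2.resize(s[150:300,200:350],None,fx=4,fy=4,interpolation=cv2.INTER_CUBIC))
E
```

```text
time: 6.05
tool_pos: [0.5197, 0.2402, -0.0198]
tool_rot: [-0.0, 0.761, 0.649, -0.0]
contact_force: [0.6, 0.8, 0.7]
gripper_width: 0.504
[ 0.51989949  0.24029316 -0.01958598] [ 0.01133842  0.89281429 -0.67751318]
```

View pics/s7.png

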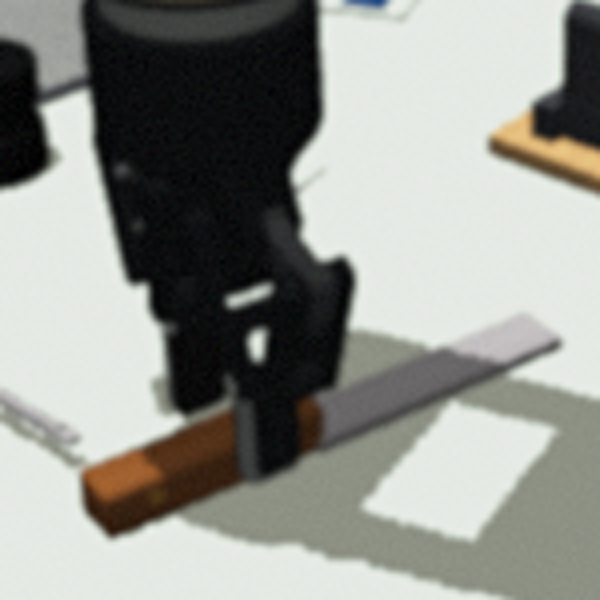

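The straddle is good and the tips sit about 4 mm above the table. I'll close, rising 2 mm to allow for the forward swing of the pads.

```bash
python3 -m creep '[[0,0,0,0,0,-0.002,0.4],[0,0,0,0,0,0,0.35],[0,0,0,0,0,0,0.3],[0,0,0,0,0,0,0.2],[0,0,0,0,0,0,0],[0,0,0,0,0,0,0],[0,0,0,0,0,0,0],[0,0,0,0,0,0,0]]'
python3 - <<'E'
from h import *
s=manip.grab_frame("side")
p,r,q=tool(); print(p,q["contact_force"],q["gripper_width"])
cv2.imwrite("pics/s8.png",cv2.resize(s[150:300,200:350],None,fx=4,fy=4,interpolation=cv2.INTER_CUBIC))
E
```

```text
time: 6.77
tool_pos: [0.5205, 0.2404, -0.0167]
tool_rot: [0.0, 0.761, 0.649, 0.0]
contact_force: [-0.1, -0.6, 5.7]
gripper_width: 0.224
[ 0.5205219   0.24044728 -0.01672379] [-0.78321923 -0.1930873   4.0195919 ] 0.22963011150835635
```

View pics/s8.png

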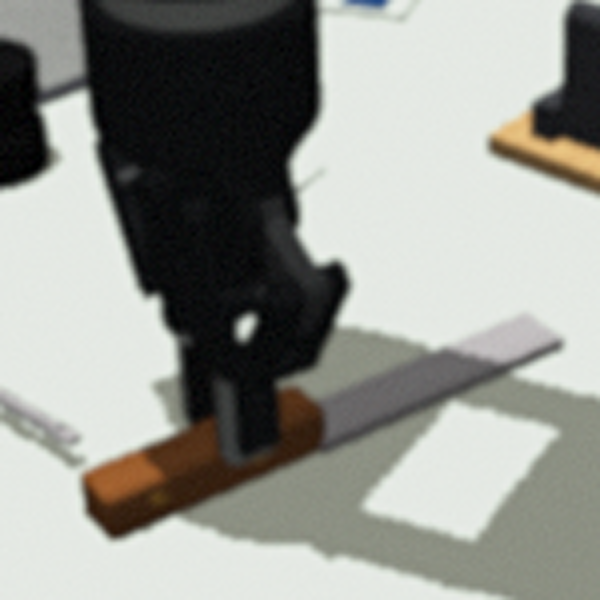

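The jaws stopped on the handle at a width of 0.23, centred about 59 mm from the handle's end, as intended. I'll lift 85 mm and turn the lever parallel to the fulcrum axes.

```bash
python3 -m creep '[[0,0,0,0,0,-0.01,0],[0,0,0,0,0,-0.02,0],[0,0,0,0,0,-0.02,0],[0,0,0,0,0,-0.02,0],[0,0,0,0,0,-0.015,0],[0,0,-5,0,0,0,0],[0,0,-5,0,0,0,0],[0,0,-4.9,0,0,0,0],[0,0,0,0,0,0,0],[0,0,0,0,0,0,0],[0,0,0,0,0,0,0]]'
python3 - <<'E'
from h import *
from go import rem
s=manip.grab_frame("side"); t=manip.grab_frame("top")
rem([.532,.130,.0683])
cv2.imwrite("pics/s9.png",cv2.resize(s[80:280,200:460],None,fx=3,fy=3,interpolation=cv2.INTER_CUBIC))
cv2.imwrite("pics/t9.png",cv2.resize(t[110:250,230:430],None,fx=4,fy=4,interpolation=cv2.INTER_CUBIC))
E
```

```text
time: 7.73
tool_pos: [0.5194, 0.2402, 0.067]
tool_rot: [-0.0, 0.671, 0.742, -0.0]
contact_force: [0.4, 0.4, -1.6]
gripper_width: 0.225
t 7.8333 tcp [0.5197 0.2402 0.0672] shift [-0.1109  0.0012 -0.0011] yaw_toolx 95.78 z [-0.001 -0.    -1.   ] F [ 0.9 -0.2 -2.8] w 0.226 j [0.3  0.05 1.85 0.   1.25 0.2 ]
```

View pics/s9.png

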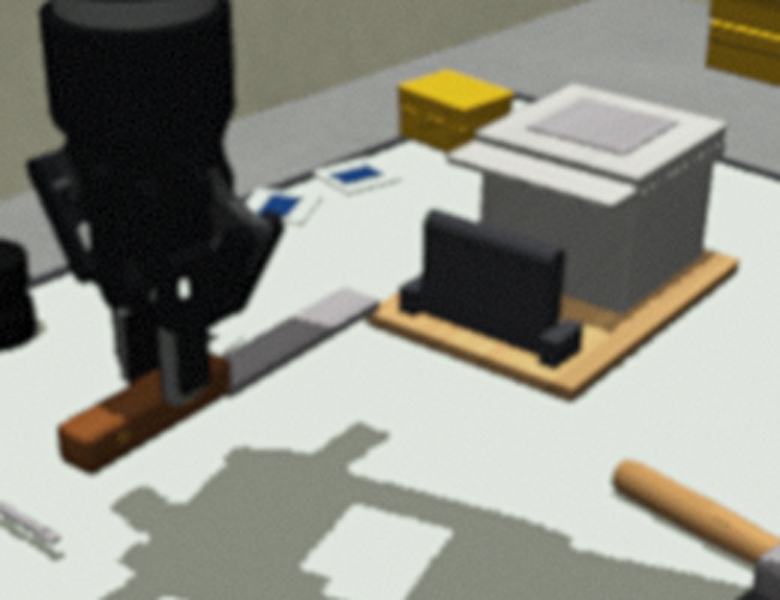

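View pics/t9.png

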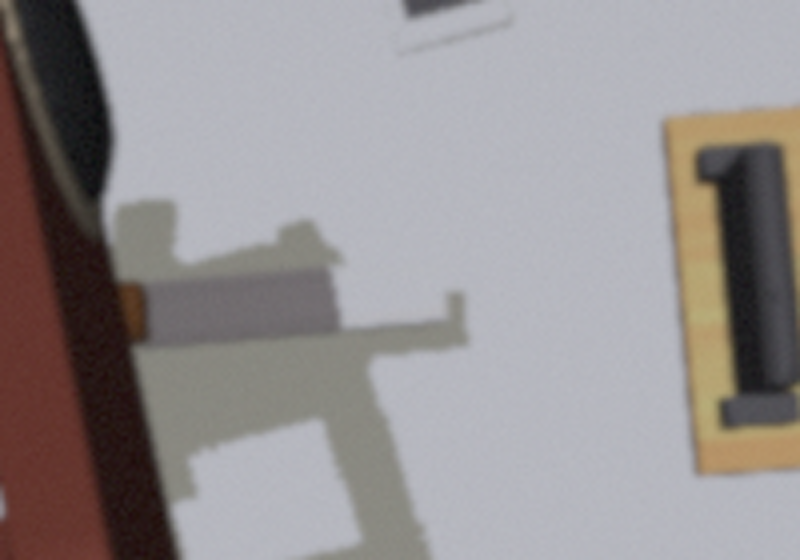

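```bash
cat > lev.py <<'E'
from h import *
DX=0.002; UZ=0.0167   # TCP is DX behind lever_grip along +y_lever ; underside is UZ above the TCP
def lever(DX=DX,UZ=UZ):
    p,r,_=tool()
    # lever axes in the tool: y=tool x, x=tool y, z=-tool z
    M=np.array([[11,60,20],[-11,60,20],[-11,60,0],[11,-30,20],[-11,-30,20],[-12,-140,6],[12,-140,6],[-12,-140,0]])/1000.
    return p+r.apply(np.c_[M[:,1]-DX,M[:,0],-(M[:,2]+UZ)])
E
python3 - <<'E'
from lev import *
W=lever()
s=proj("side",W); t=proj("top",W)
print("side zoom",((s-[200,80])*3).round().tolist()); print("top zoom",((t-[230,110])*4).round().tolist())
E
```

```text
side zoom [[44.0, 422.0], [80.0, 440.0], [84.0, 480.0], [192.0, 341.0], [227.0, 356.0], [376.0, 296.0], [340.0, 283.0], [376.0, 307.0]]
top zoom [[-106.0, 298.0], [-103.0, 358.0], [-87.0, 364.0], [141.0, 278.0], [145.0, 338.0], [448.0, 322.0], [443.0, 258.0], [448.0, 324.0]]
```

```bash
python3 -m creep '[[0,0,0,-0.011,0,0,0],[0,0,0,-0.02,0,0,0],[0,0,0,-0.025,0,-0.001,0],[0,0,0,-0.025,0.001,0,0],[0,0,0,-0.02,0,0,0],[0,0,0,-0.01,0,0,0],[0,0,0,0,0,0,0],[0,0,0,0,0,0,0],[0,0,0,0,0,0,0]]'
python3 - <<'E'
from lev import *
from go import rem
s=manip.grab_frame("side"); t=manip.grab_frame("top")
rem([.532,.130,.0683])
W=lever(); print(W[5:8].round(4))
cv2.imwrite("pics/s10.png",cv2.resize(s[80:240,290:450],None,fx=3.7,fy=3.7,interpolation=cv2.INTER_CUBIC))
cv2.imwrite("pics/t10.png",cv2.resize(t[110:240,340:500],None,fx=4.5,fy=4.5,interpolation=cv2.INTER_CUBIC))
print("side zoom",((proj("side",W)-[290,80])*3.7).round().tolist()); print("top zoom",((proj("top",W)-[340,110])*4.5).round().tolist())
E
```

```text
time: 8.58
tool_pos: [0.5321, 0.1306, 0.0685]
tool_rot: [-0.0, 0.67, 0.742, 0.0]
contact_force: [0.2, 0.4, -1.8]
gripper_width: 0.222
t 8.6833 tcp [0.5321 0.1309 0.0685] shift [-0.0009 -0.0002  0.0002] yaw_toolx 95.91 z [-0.  0. -1.] F [ 0.7 -0.1 -1.8] w 0.23 j [ 0.11 -0.01  1.91  0.    1.25  0.  ]
[[ 0.5348 -0.0116  0.0911]
 [ 0.5586 -0.0091  0.0911]
 [ 0.5348 -0.0116  0.0851]]
side zoom [[-62.0, 397.0], [-19.0, 414.0], [-17.0, 460.0], [85.0, 316.0], [127.0, 331.0], [275.0, 275.0], [232.0, 262.0], [275.0, 287.0]]
top zoom [[-275.0, 304.0], [-270.0, 372.0], [-263.0, 379.0], [4.0, 281.0], [10.0, 349.0], [347.0, 330.0], [339.0, 257.0], [343.0, 332.0]]
```

View pics/s10.png

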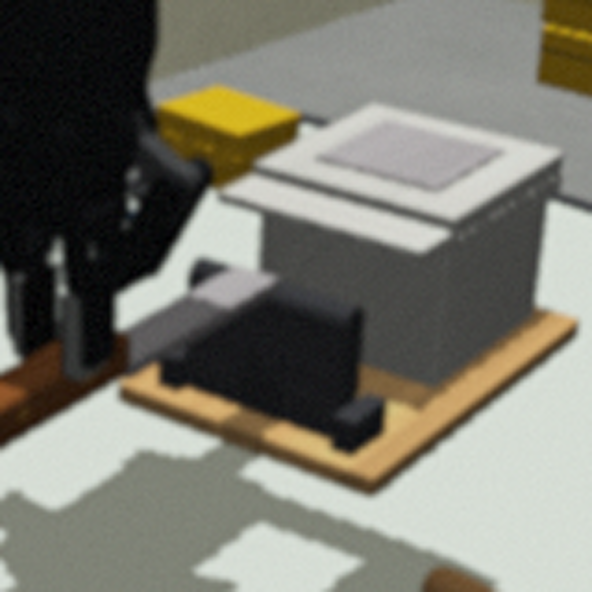

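View pics/t10.png

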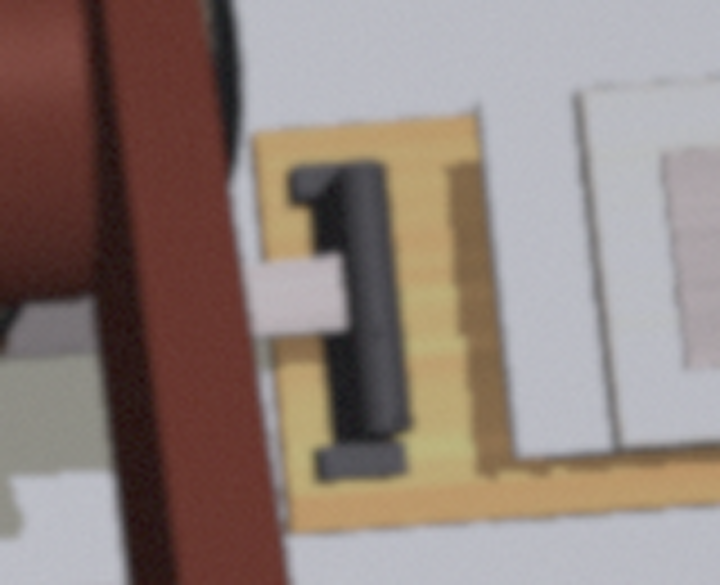

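Run:
```python
from lev import *
f=lambda x,y:[(x+.5)/4.5-.5+340,(y+.5)/4.5-.5+110]
a=back("top",[f(345,293)],.091)[0]; b=back("top",[f(499,293)],.1)[0]
c=back("top",[f(377,293)],.08)[0]
d=np.array([-np.sin(.0996),np.cos(.0996),0])
print(a,b,c,"tip-ledge",(a-b)@d,"tip-bar",(a-c)@d,"bar-ledge",(c-b)@d)
F=np.array([.5480,-.0242,0])
print("tip in fulcrum frame", (lever()[5:7]-F)@d, (lever()[5:7]-F)@np.array([d[1],-d[0],0]))
```

```text
[ 0.54743276 -0.01040306  0.091     ] [ 0.54688764 -0.05751068  0.1       ] [ 0.54947492 -0.02304735  0.08      ] tip-ledge 0.04681995879219646 tip-bar 0.012784687986939073 bar-ledge 0.03403527080525739
tip in fulcrum frame [0.01385965 0.01394439] [-0.01192263  0.01207722]
```

The top view, the fits and the arm pose agree: tip 13.5 mm in front of the bar, ledge edge 33–34 mm behind it. I'll lower 1 mm and advance 64 mm.

```bash
python3 -m creep '[[0,0,0,-0.006,0,0.001,0],[0,0,0,-0.012,0,0,0],[0,0,0,-0.012,0,0,0],[0,0,0,-0.012,0,0,0],[0,0,0,-0.012,0,0,0],[0,0,0,-0.01,0,0,0],[0,0,0,0,0,0,0],[0,0,0,0,0,0,0],[0,0,0,0,0,0,0]]'
python3 - <<'E'
from lev import *
from go import rem
s=manip.grab_frame("side"); t=manip.grab_frame("top")
rem([.532,.130,.0683])
W=lever(); print(W[5:8].round(4))
F=np.array([.5480,-.0242,0]);d=np.array([-np.sin(.0996),np.cos(.0996),0])
print("tip in fulcrum frame", (lever()[5:7]-F)@d)
cv2.imwrite("pics/s11.png",cv2.resize(s[80:240,290:450],None,fx=3.7,fy=3.7,interpolation=cv2.INTER_CUBIC))
cv2.imwrite("pics/t11.png",cv2.resize(t[110:240,340:500],None,fx=4.5,fy=4.5,interpolation=cv2.INTER_CUBIC))
E
```

```text
time: 9.43
tool_pos: [0.5387, 0.0663, 0.0675]
tool_rot: [-0.0, 0.67, 0.742, 0.0]
contact_force: [0.4, 0.4, -1.2]
gripper_width: 0.227
t 9.5333 tcp [0.5387 0.0667 0.0675] shift [ 0.0637 -0.0002 -0.0008] yaw_toolx 95.87 z [-0.  0. -1.] F [ 0.3 -0.  -1.5] w 0.223 j [-0.01 -0.02  1.92  0.    1.25 -0.12]
[[ 0.5413 -0.0758  0.0901]
 [ 0.5651 -0.0734  0.0901]
 [ 0.5413 -0.0758  0.0841]]
tip in fulcrum frame [-0.05068691 -0.05062005]
```

View pics/s11.png

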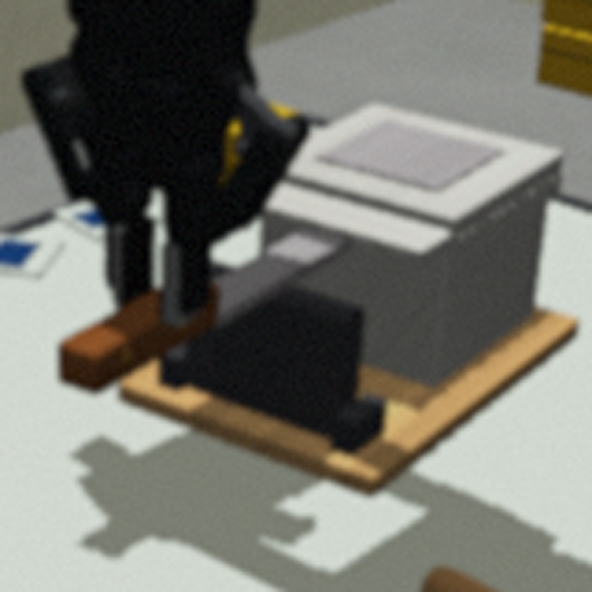

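View pics/t11.png

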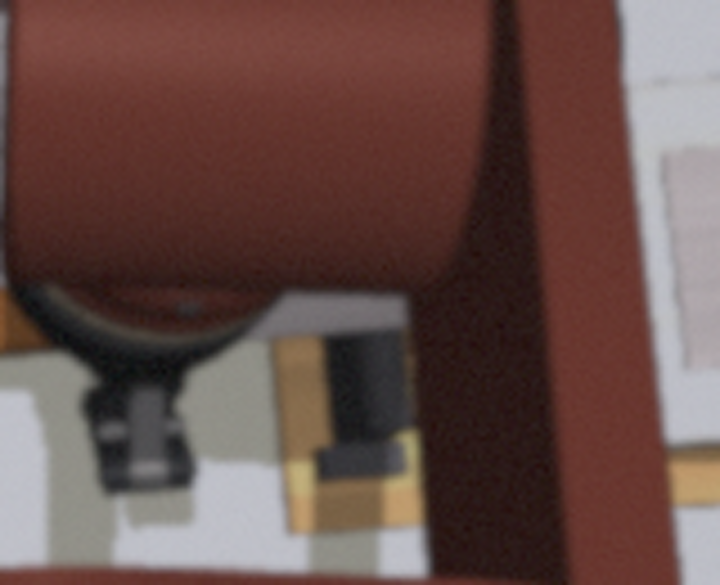

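The tip is under the ledge (side view, at about 345,240) and there is no contact force. Now I'll work out the levering steps about the round top.

Run:
```python
import numpy as np
def tcp(th,s0=50.6):
    n=np.array([np.sin(th),np.cos(th)]);u=np.array([np.cos(th),-np.sin(th)])
    c=np.array([0,72])+8*n; s=s0+8*th
    tip=c-s*u+6*n
    return c+(142-s)*u-16.7*n,u,n,tip
prev=tcp(0)
for a in range(2,27,2):
    k=tcp(np.radians(a)); d=k[0]-prev[0]
    print(a,"tool shift x %.2f z %.2f mm"%(d@prev[1],-d@prev[2]),"TCP",k[0].round(1),"tip top",k[3].round(1),"lift %.1f"%(k[3][1]-95)); prev=k
```

```text
2 tool shift x -0.64 z 3.17 mm TCP [90.8 60.1] tip top [-50.4  87.8] lift -7.2
4 tool shift x -0.64 z 3.17 mm TCP [90. 57.] tip top [-50.1  89.5] lift -5.5
6 tool shift x -0.64 z 3.16 mm TCP [89.2 53.9] tip top [-49.7  91.3] lift -3.7
8 tool shift x -0.64 z 3.15 mm TCP [88.2 50.8] tip top [-49.3  93.1] lift -1.9
10 tool shift x -0.64 z 3.14 mm TCP [87.1 47.8] tip top [-48.8  94.8] lift -0.2
12 tool shift x -0.64 z 3.13 mm TCP [86.  44.8] tip top [-48.2  96.6] lift 1.6
14 tool shift x -0.64 z 3.12 mm TCP [84.7 41.9] tip top [-47.6  98.3] lift 3.3
16 tool shift x -0.64 z 3.11 mm TCP [83.3 39.1] tip top [-46.9 100. ] lift 5.0
18 tool shift x -0.64 z 3.10 mm TCP [81.8 36.3] tip top [-46.2 101.7] lift 6.7
20 tool shift x -0.64 z 3.09 mm TCP [80.3 33.5] tip top [-45.4 103.4] lift 8.4
22 tool shift x -0.64 z 3.08 mm TCP [78.6 30.8] tip top [-44.5 105.1] lift 10.1
24 tool shift x -0.64 z 3.07 mm TCP [76.9 28.2] tip top [-43.6 106.7] lift 11.7
26 tool shift x -0.64 z 3.06 mm TCP [75.1 25.7] tip top [-42.6 108.4] lift 13.4
```

```bash
python3 -m creep '[[0,0,0,0,0,0.002,0],[0,0,0,0,0,0.0015,0],[0,0,0,0,0,0,0],[0,0,0,0,0,0,0],[0,0,0,0,0,0,0]]'
python3 go.py 0.5387 0.0665 0.0633
python3 -m creep '[[0,-2,0,-0.0006,0,0.0031,0],[0,-2,0,-0.0006,0,0.0031,0],[0,-2,0,-0.0006,0,0.0031,0],[0,-2,0,-0.0006,0,0.0031,0],[0,0,0,0,0,0,0],[0,0,0,0,0,0,0],[0,0,0,0,0,0,0]]'
python3 go.py 0.5387 0.0665 0.0633
python3 - <<'E'
from h import *
s=manip.grab_frame("side")
print(manip.state()["contact_force"],manip.state()["ft_torque"])
cv2.imwrite("pics/s12.png",cv2.resize(s[80:240,290:450],None,fx=3.7,fy=3.7,interpolation=cv2.INTER_CUBIC))
E
```

```text
time: 9.95
tool_pos: [0.5387, 0.0665, 0.0639]
tool_rot: [-0.0, 0.67, 0.742, -0.0]
contact_force: [0.1, 0.3, -1.8]
gripper_width: 0.229
t 9.95 tcp [0.5387 0.0665 0.0639] shift [0.     0.     0.0006] yaw_toolx 95.86 z [-0. -0. -1.] F [ 0.1  0.3 -1.8] w 0.229 j [-0.01 -0.02  1.92 -0.    1.24 -0.12]
time: 10.53
tool_pos: [0.5392, 0.0633, 0.052]
tool_rot: [0.052, 0.669, 0.74, -0.046]
contact_force: [-0.4, 0.4, -2.0]
gripper_width: 0.224
t 10.5333 tcp [0.5392 0.0633 0.052 ] shift [ 0.0016 -0.0002 -0.0117] yaw_toolx 95.84 z [ 0.014 -0.138 -0.99 ] F [-0.4  0.4 -2. ] w 0.224 j [ 0.06  0.01  1.92 -0.15  1.21  0.01]
[-0.27698109 -0.66340688 -1.92724382] [0.16686308 0.01241418 0.0079219 ]
```

View pics/s12.png

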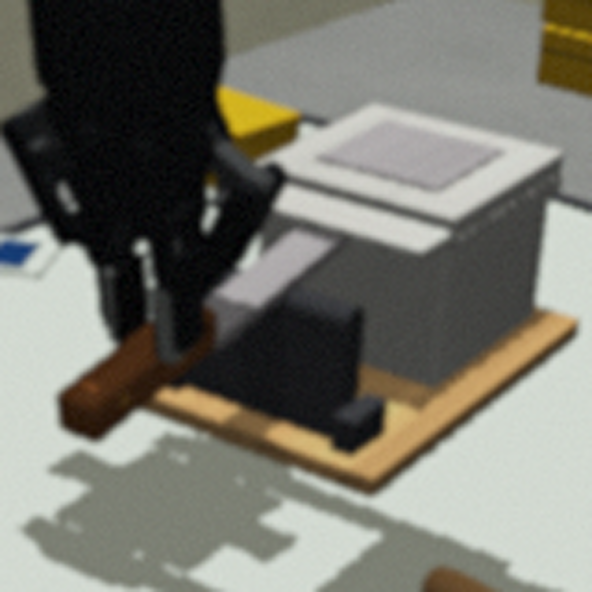

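The tilt goes the right way: the handle is down and the blade rises under the ledge. There is no contact yet, so I'll continue with the force watched.

```bash
python3 -m creep '[[0,-2,0,-0.0006,0,0.0035,0],[0,-2,0,-0.0006,0,0.0035,0],[0,0,0,0,0,0,0],[0,0,0,0,0,0,0],[0,0,0,0,0,0,0]]'
python3 go.py 0.5387 0.0665 0.0633
python3 -m creep '[[0,-2,0,-0.0006,0,0.0033,0],[0,-2,0,-0.0006,0,0.0033,0],[0,0,0,0,0,0,0],[0,0,0,0,0,0,0],[0,0,0,0,0,0,0]]'
python3 go.py 0.5387 0.0665 0.0633
```

```text
time: 11.0
tool_pos: [0.5404, 0.0602, 0.0465]
tool_rot: [0.079, 0.667, 0.738, -0.07]
contact_force: [-0.1, -4.4, 4.2]
gripper_width: 0.227
t 11.0 tcp [0.5404 0.0602 0.0465] shift [ 0.0028 -0.001  -0.0178] yaw_toolx 95.79 z [ 0.023 -0.207 -0.978] F [-0.1 -4.4  4.2] w 0.227 j [ 0.09  0.02  1.92 -0.23  1.2   0.08]
time: 11.42
tool_pos: [0.5413, 0.0578, 0.0414]
tool_rot: [0.105, 0.664, 0.735, -0.092]
contact_force: [-1.1, -3.4, 8.1]
gripper_width: 0.23
t 11.4167 tcp [0.5413 0.0578 0.0414] shift [ 0.0025 -0.0016 -0.0236] yaw_toolx 95.74 z [ 0.031 -0.275 -0.961] F [-1.1 -3.4  8.1] w 0.23 j [ 0.13  0.05  1.92 -0.3   1.2   0.14]
```

```bash
python3 -m creep '[[0,-2,0,-0.0006,0,0.0033,0],[0,-2,0,-0.0006,0,0.0033,0],[0,0,0,0,0,0,0],[0,0,0,0,0,0,0],[0,0,0,0,0,0,0]]'
python3 go.py 0.5387 0.0665 0.0633
cat > lift.py <<'E'
from h import *
import sys
from go import rem
s=manip.grab_frame("side"); rem([.5,0,0])
a=cv2.imread("pics/side0.png")
def z(i): return cv2.resize(i[95:175,345:450],None,fx=7,fy=7,interpolation=cv2.INTER_CUBIC)
cv2.imwrite(sys.argv[1],cv2.resize(s[80:240,290:450],None,fx=3.7,fy=3.7,interpolation=cv2.INTER_CUBIC))
# lid shift: match patch of grey label and lid's far/right edges between the first picture and now
G=lambda i:cv2.cvtColor(i,cv2.COLOR_BGR2GRAY).astype(np.float32)
for (x0,y0,x1,y1) in ((398,104,446,146),(376,110,430,136)):
    res=cv2.matchTemplate(G(s)[y0-20:y1+6,x0-6:x1+6],G(a)[y0:y1,x0:x1],cv2.TM_CCOEFF_NORMED)
    _,v,_,m=cv2.minMaxLoc(res); 
    i,j=m[1],m[0]
    sub=0
    if 0<i<res.shape[0]-1:
        p,c,n=res[i-1,j],res[i,j],res[i+1,j]; sub=.5*(p-n)/(p-2*c+n)
    print("lid shift px: dx",j-6,"dy",round(i+sub-20,2),"score",round(v,3))
# px per mm lift
from fit import pts
for L in (0,5,10,12): print(L,(proj("side",pts([.548,-.0242,.0996],[[0,-110,108+L]]))-proj("side",pts([.548,-.0242,.0996],[[0,-110,108]])))[0].round(2))
E
python3 lift.py pics/s13.png
```

```text
time: 11.83
tool_pos: [0.5417, 0.0549, 0.0355]
tool_rot: [0.13, 0.661, 0.73, -0.115]
contact_force: [-1.0, -3.1, 8.9]
gripper_width: 0.229
t 11.8333 tcp [0.5417 0.0549 0.0355] shift [ 0.0016 -0.0017 -0.0302] yaw_toolx 95.72 z [ 0.038 -0.34  -0.94 ] F [-1.  -3.1  8.9] w 0.229 j [ 0.16  0.07  1.92 -0.38  1.2   0.21]
t 11.8833 tcp [0.5417 0.0549 0.0355] shift [-0.0353 -0.0471  0.0505] yaw_toolx 95.71 z [ 0.038 -0.34  -0.94 ] F [-0.7 -2.6  8.2] w 0.228 j [ 0.16  0.07  1.92 -0.38  1.2   0.21]
lid shift px: dx 0 dy -2.9 score 0.94
lid shift px: dx 0 dy -3.2 score 0.98
0 [0. 0.]
5 [ 0.21 -2.53]
10 [ 0.43 -5.08]
12 [ 0.52 -6.1 ]
```

View pics/s13.png

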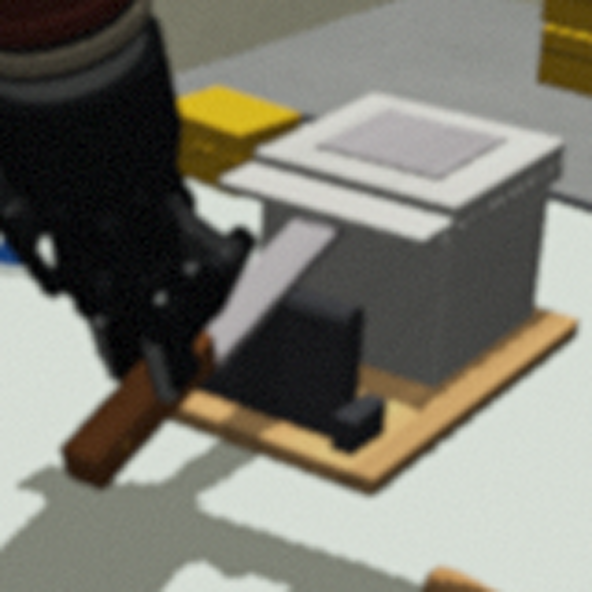

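The lid has shifted 3.0 px, which is about 6 mm of lift; the arm pose suggests about 7. I'll do two more steps and measure again.

```bash
python3 -m creep '[[0,-2,0,-0.0006,0,0.0032,0],[0,-2,0,-0.0006,0,0.0032,0],[0,0,0,0,0,0,0],[0,0,0,0,0,0,0],[0,0,0,0,0,0,0]]'
python3 lift.py pics/s14.png
```

```text
time: 12.3
tool_pos: [0.5422, 0.0518, 0.03]
tool_rot: [0.156, 0.656, 0.725, -0.138]
contact_force: [-0.7, -2.6, 8.6]
gripper_width: 0.227
t 12.35 tcp [0.5422 0.0518 0.03  ] shift [-0.0311 -0.0473  0.0465] yaw_toolx 95.69 z [ 0.044 -0.404 -0.914] F [-0.7 -1.3  8.6] w 0.227 j [ 0.19  0.1   1.91 -0.45  1.2   0.27]
lid shift px: dx 1 dy -4.85 score 0.904
lid shift px: dx 0 dy -4.93 score 0.982
0 [0. 0.]
5 [ 0.21 -2.53]
10 [ 0.43 -5.08]
12 [ 0.52 -6.1 ]
```

View pics/s14.png

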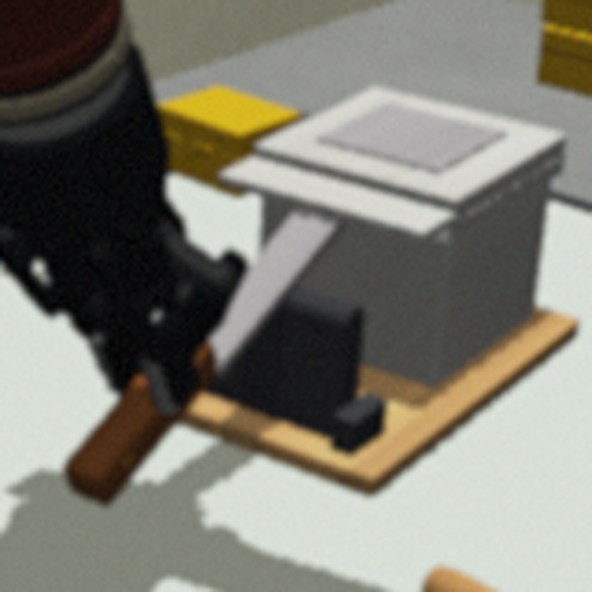

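The lid is up about 9.6 mm by picture and about 10 mm by kinematics. I'll release and back out along the tool axis.

```bash
python3 -m creep '[[0,0,0,0,0,0,0.25],[0,0,0,0,0,0,0.3],[0,0,0,0,0,0,0.4],[0,0,0,0,0,0,0.5],[0,0,0,0,0,0,0.55],[0,0,0,0,0,0,0.55],[0,0,0,0,0,0,0.55]]'
python3 lift.py pics/s15.png
```

```text
time: 12.93
tool_pos: [0.5399, 0.052, 0.027]
tool_rot: [0.154, 0.655, 0.726, -0.139]
contact_force: [0.1, -0.9, -1.0]
gripper_width: 0.548
t 12.9833 tcp [0.54   0.052  0.0271] shift [-0.0325 -0.0451  0.0441] yaw_toolx 95.85 z [ 0.041 -0.404 -0.914] F [-0.2 -0.3 -0.2] w 0.548 j [ 0.19  0.1   1.92 -0.45  1.2   0.27]
lid shift px: dx 1 dy -4.85 score 0.905
lid shift px: dx 0 dy -4.93 score 0.982
0 [0. 0.]
5 [ 0.21 -2.53]
10 [ 0.43 -5.08]
12 [ 0.52 -6.1 ]
```

View pics/s15.png

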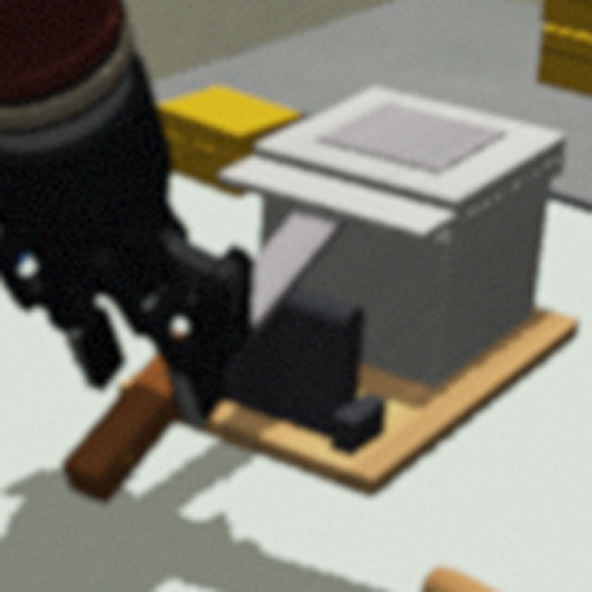

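The force is zero, and the lever and lid stayed put. Retracting along −z of the tool.

```bash
python3 -m creep '[[0,0,0,0,0,-0.006,0.55],[0,0,0,0,0,-0.012,0.55],[0,0,0,0,0,-0.02,0.55],[0,0,0,0,0,-0.025,0.55],[0,0,0,0,0,-0.025,0.55],[0,0,0,0,0,-0.025,0.55],[0,0,0,0,0,-0.025,0.55],[0,0,0,0,0,-0.02,0.55],[0,0,0,0,0,0,0.55],[0,0,0,0,0,0,0.55]]'
python3 lift.py pics/s16.png
python3 - <<'E'
from h import *
cv2.imwrite("pics/t16.png",manip.grab_frame("top"))
for d in manip.cut_out("lid","side"): print(d["confidence"],d["rect"])
for d in manip.cut_out("lever_grip","side"): print(d["confidence"],d["rect"])
E
```

```text
time: 13.82
tool_pos: [0.5347, 0.1168, 0.174]
tool_rot: [0.155, 0.655, 0.726, -0.138]
contact_force: [0.2, 0.3, -0.4]
gripper_width: 0.549
t 13.8667 tcp [0.5337 0.1162 0.1721] shift [-0.0325 -0.0455  0.2027] yaw_toolx 95.85 z [ 0.042 -0.404 -0.914] F [ 1.   0.1 -0.2] w 0.549 j [ 0.31 -0.03  1.79 -0.41  1.48  0.26]
lid shift px: dx 1 dy -4.85 score 0.905
lid shift px: dx 0 dy -4.93 score 0.982
0 [0. 0.]
5 [ 0.21 -2.53]
10 [ 0.43 -5.08]
12 [ 0.52 -6.1 ]
0.82 [349.1, 106.8, 443.3, 143.9]
0.9 [303.9, 139.9, 385.5, 214.6]
```

View pics/s16.png

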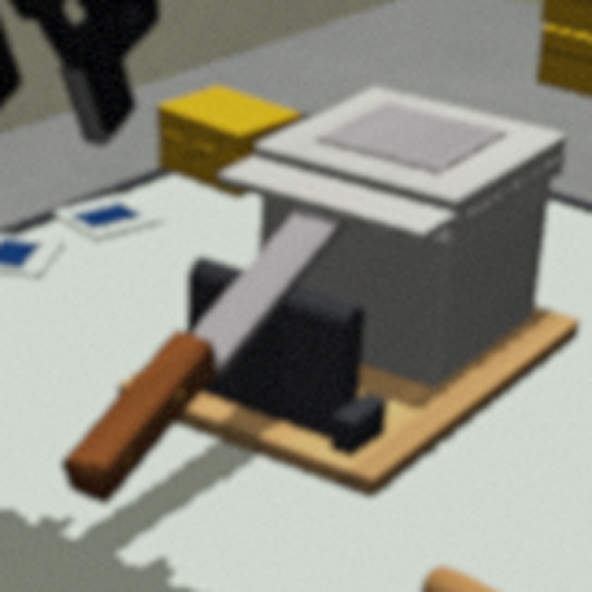

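View pics/t16.png

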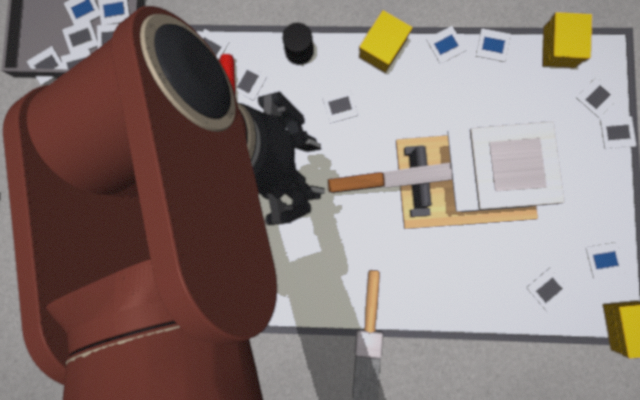

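The lever rests on the bar with its tip under the raised ledge, and the gripper is clear. One finer check of the lift before handing in.

Run:
```python
from h import *
from fit import pts
a=cv2.imread("pics/side0.png"); s=manip.grab_frame("side")
t0=cv2.imread("pics/top0.png"); t1=cv2.imread("pics/t16.png")
G=lambda i:cv2.GaussianBlur(cv2.cvtColor(i,cv2.COLOR_BGR2GRAY),(0,0),.8).astype(np.float32)
def ecc(A,B,x0,y0,x1,y1,init):
    W=np.eye(2,3,dtype=np.float32); W[:,2]=init
    m=np.zeros(A.shape[:2],np.uint8); m[y0:y1,x0:x1]=255
    c,W=cv2.findTransformECC(G(A),G(B),W,cv2.MOTION_TRANSLATION,(3,200,1e-6),m,3); return c,W[:,2]
for b in ((376,108,430,137),(352,108,446,140),(385,112,428,132)): print("side",ecc(a,s,*b,(0.4,-5)))
for b in ((465,118,565,215),(480,130,550,200)): print("top",ecc(t0,t1,*b,(2,-1)))
P=lambda n,q,L:(proj(n,pts([.548,-.0242,.0996],[[0,q,108+L]]))-proj(n,pts([.548,-.0242,.0996],[[0,q,108]])))[0].round(2)
for L in(8,10,12): print(L,P("side",-121,L),P("top",-121,L))
```

```text
side (0.997965208425204, array([ 0.46085757, -4.953461  ], dtype=float32))
side (0.911252691926951, array([ 0.6704375, -4.777106 ], dtype=float32))
side (0.9937757596700896, array([ 0.5225895, -4.7929916], dtype=float32))
top (0.9867052695560983, array([ 2.2955408, -0.5341667], dtype=float32))
top (0.9915248094220798, array([ 2.5347037, -1.4548984], dtype=float32))
8 [ 0.35 -4.03] [ 2.41 -1.04]
10 [ 0.44 -5.04] [ 3.03 -1.3 ]
12 [ 0.53 -6.06] [ 3.64 -1.57]
```

```bash
python3 -c "
from plant import manip
s=manip.state(); print(s['time'],s['contact_force']); print(manip.job_done())"
```

```text
14.0667 [ 0.11759217 -1.07197783 -0.82000942]
the job is handed in; nothing more can be done
None
```

I levered the lid up about 9.5 mm and let go. The lever stayed on the fulcrum bar with its tip under the ledge. I handed the job in at 14.1 s of the 48 s allowed.

**What I did:** I gripped the lever by its handle and laid it across the bar with its tip about 50 mm past the bar's middle, 17 mm under the ledge. I tilted the handle down to roughly 24°; the force rose to about 9–10 N. Then I opened the jaws and backed the gripper about 0.15 m away.

**Last checks:**
- **Lid lift:** the side camera gave 9.5–9.8 mm, unchanged by the release and the retreat. The arm pose suggested 10–10.6 mm. The top camera gave only about 8–8.5 mm, but it sees vertical lift poorly.
- **Lever and gripper:** the lever did not visibly move after release, the gripper touches nothing, and the force reads about zero.
- **Forces:** the highest reading was about 10 N, sampled only at the end of each move. Joint speeds were not checked separately.

**Disagreement:** with the jaws half open, the fingertips sat about 30 mm behind the reported TCP, though it is described as lying at the very end of the fingers. I therefore set the grasp height from the pictures and the force readings, with the TCP reading going slightly below table level, to about −20 mm.

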